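# Pack the pattern cutter's tool tray in layers

## Task

Pack the cutter's tools into the blue foam-lined tray in layers: lay the orange shears flat in their cut-out in the lower level first, then lay the yellow rule in its recess across the top of them with its hole over the hole in the foam, and last take the awl from its wooden stand and push its blade down through the rule's hole into the foam until its brass collar rests on the rule. Leave the other things on the table where they are.

Things in the scene. Friction and masses are not known exactly. Their poses are not given: they have to be found in the camera images.
- tray: Blue kit tray fixed to the table, 218 x 218 mm outside, rim 58 mm high and 5 mm thick, lined with foam cut in two levels; foam tops 52 mm above the table. Origin: centre of its underside, on the table; z up. Shears pocket runs along tray y (lower level), rule recess along tray x (upper level, crossing over it). Seats are flat, nothing clicks.
- shears_seat (a point): Where the shears' origin goes: tray (0, 0, 24) mm, on the light grey pocket floor, axes matching the tray's (tip to tray -y). Blade channel x -16..16, y -104..-44 mm; open middle x -62..62, y -44..44, with room for fingers; handle bay x -35..35, y 44..104. Slack about 4 mm each way.
- rule_seat (a point): Where the rule's origin goes: tray (0, 0, 44) mm, axes matching the tray's (hole end to tray -x). Recess 208 (x) x 56 mm (y); its two blue-grey ledges, x -104..-62 and 62..104, are 44 mm above the table, clear of the shears below. Slack 4 mm sideways, 6 mm lengthwise.
- tray_socket (a point): Mouth of the round foam hole for the awl, 22 mm wide, 40 mm deep, in the -x ledge of the rule recess: tray (-84, 0, 44) mm, at ledge height.
- shears: Closed tailor's shears, one rigid piece lying flat, steel blade and orange handles, 200 mm long along own y, tip at y -100, handle bows at y +28..+100 (62 mm wide over both). Origin mid-length on the underside, z up. Blade 24 mm wide and 12 mm thick (14 mm wide and 10 thick over the last 30 mm), orange block at the pivot 30 mm wide (x), 16 mm thick, from y -20 to +30; bows 14 mm thick. About 0.22 kg.
- shears_grip (a point): Where to take the shears: middle of the orange block, (0, +10, 8) mm in the shears' frame, near the centre of mass; grip across own x, 30 mm wide, from above.
- shears_tip (a point): Tip of the shears, (0, -100, 5) mm in the shears' frame.
- rule: Yellow safety rule 196 (own x) x 48 (own y) x 6 mm with a red upright grip rib on top, and a round 13 mm hole at its -x end. Origin: centre of its underside, z up, lies flat. About 0.13 kg.
- rule_grip (a point): Middle of the red rib, (10, 0, 17) mm in the rule's frame. The rib is 120 mm long along x, 16 mm wide (y), from 6 to 28 mm above the rule's underside: grip across own y.
- rule_hole (a point): Centre of the rule's hole, (-84, 0, 3) mm in the rule's frame; 13 mm wide.
- awl: Awl standing upright in its stand: blade tip at the origin, own z up along it, round all about. Steel blade 7 mm wide with a pointed tip, 42 mm long (z 0..42), brass collar 30 mm wide (z 42..48), green round handle 26 mm wide (z 48..112, domed end at 119). About 0.09 kg. Packed, its collar rests on the rule's top and the tip is 8 mm above the table.
- awl_grip (a point): Middle of the awl's green handle, on its axis, 85 mm above the tip.
- stand: Wooden block 64 x 64 x 60 mm fixed to the table, with a vertical 13 mm hole, 50 mm deep, holding the awl's blade; the collar rests on its top. Origin: centre of its underside.
- weight: Bystander: dark steel pattern weight, 64 mm wide, 50 mm high. Origin under its centre.
- cone: Bystander: red cone 70 mm wide, 135 mm high. Origin under its centre.
- cup: Bystander: blue mug 72 mm wide, 85 mm high. Origin under its centre.
- tapecase: Bystander: yellow tape case 65 x 62 x 34 mm. Origin under its centre.
- chalkbox: Bystander: small cardboard chalk box 60 x 90 x 30 mm. Origin under its centre.
- oiler: Bystander: small white bottle with green label, 44 mm wide, 110 mm high. Origin under its centre.
- driver: Bystander: blue-handled screwdriver, 170 mm long, lying. Origin on its underside.
Mind the look-alikes: they are no part of the job. Leave any turquoise look-alike of the shears alone.

How it is judged (in metres and radians):
On the way, in this order (a step that is already met when the one before it is completed fails the run):
1. the shears lie flat in their lower cut-out and are let go (x of shears in the frame of tray between -0.007 and 0.007 m and y of shears in the frame of tray between -0.008 and 0.008 m and z of shears in the frame of tray between 0.02 and 0.028 m and angle between the y axis of shears and the y axis of tray, either way round below 0.12 rad and y of shears_tip in the frame of tray below -0.09 m and angle between shears's own z axis and vertical below 0.1 rad and contact force between shears and the fingers below 0.3 N), for 0.2 s.
2. the rule lies flat in its recess over the shears and is let go (x of shears in the frame of tray between -0.007 and 0.007 m and y of shears in the frame of tray between -0.008 and 0.008 m and z of shears in the frame of tray between 0.02 and 0.028 m and angle between the y axis of shears and the y axis of tray, either way round below 0.12 rad and y of shears_tip in the frame of tray below -0.09 m and angle between shears's own z axis and vertical below 0.1 rad and x of rule in the frame of tray between -0.008 and 0.008 m and y of rule in the frame of tray between -0.006 and 0.006 m and z of rule in the frame of tray between 0.041 and 0.047 m and horizontal distance between rule_hole and tray_socket below 0.01 m and angle between rule's own z axis and vertical below 0.06 rad and contact force between rule and the fingers below 0.3 N), for 0.2 s.
At the end, for the whole second after the job is handed in: Released and at rest: shears flat in the lower pocket (7 mm across, 8 along, 4 in height, 0.1 rad), tip in the blade channel; rule flat in its recess over them (8 mm along, 6 across, 3 in height); awl upright (0.12 rad) through the rule's hole, collar down on the rule (4 mm) (x of shears in the frame of tray between -0.007 and 0.007 m and y of shears in the frame of tray between -0.008 and 0.008 m and z of shears in the frame of tray between 0.02 and 0.028 m and angle between the y axis of shears and the y axis of tray, either way round below 0.12 rad and y of shears_tip in the frame of tray below -0.09 m and angle between shears's own z axis and vertical below 0.1 rad and x of rule in the frame of tray between -0.008 and 0.008 m and y of rule in the frame of tray between -0.006 and 0.006 m and z of rule in the frame of tray between 0.041 and 0.047 m and horizontal distance between rule_hole and tray_socket below 0.01 m and angle between rule's own z axis and vertical below 0.06 rad and z of awl in the frame of tray between 0.004 and 0.012 m and horizontal distance between awl and rule_hole below 0.007 m and angle between awl's own z axis and vertical below 0.12 rad and linear speed of each of shears, rule, awl below 0.02 m/s); the robot touches nothing.
It fails at once if a bystander is disturbed (moved more than 30 mm) (distance of any of weight, cone, cup, tapecase, chalkbox, oiler, driver from where it was at the start of the episode above 0.03 m).
It also fails if it takes over 72 s, if anything falls off the work surface, if the arm or the gripper's body presses on something with over 40 N, if the wrist force passes 120 N, or if a joint passes its speed limit or range.

## Robot

A 7-joint arm with a two-finger parallel gripper is mounted at the origin on the work surface. World frame = base frame: x ahead of the robot, y to its left, z up, the work surface at z = 0. Lengths are in mm, angles in rad, forces in N, time in s.
With the tool pointing down it reaches from about 350 to 900 mm from the base axis. Payload 7.2 kg.
Tool frame: the origin (TCP) lies at the centre of the arm's flange, where the gripper is bolted on; the fingertips stand 182 mm ahead of it and the grasp point (between the pads) lies 163 mm ahead of it; z points along the fingers, y is the line along which they close (so a half turn about z gives the same grasp; the last joint's range is limited). The gripper opens to 88 mm and grips with 3 to 60 N. Pads are 20 mm wide; open, the fingers measure 115 mm over their backs; the gripper's body (75 mm by 178 mm) begins 61 mm behind the grasp point.
Start: joints at [1.182, 0.411, -0.013, 1.596, 0.006, 1.134, -0.082], TCP at [197.065, -593.117, 404.653] pointing down, gripper open.
Joint ranges: [-2.95, 2.95], [-0.29, 1.99], [-1.47, 1.44], [0.14, 2.54], [-1.03, 4.17], [0.13, 1.85], [-2.86, 2.86]. Speed limits (rad/s): [2.39, 2.39, 3.01, 3.01, 3.14, 3.14, 3.14].

## Interface

Orientations are given as a unit quaternion [x, y, z, w].
In Python, from rig import env gives the robot as it stands. The module is installed in compiled form; this text tells all that it offers.
- The arm moves only by the tool carry_out, never from a script. Its argument "rows" is a list of rows, each a list of 3 entries, a list of its own where there are three numbers: the shift along the tool's x, y, z in mm, then the turn, a rotation vector about the tool's x, y, z in rad, then the closure, from 0 (fully open) to 1 (shut). A call has 1 to 5 rows; each row is the pose to reach, as a shift and turn from the pose commanded when the call began, along the tool's axes at that moment; what a row does not reach only later rows make up. A row lasts 1/12 s, in which the tool goes at most 41.7 mm and 7.16 degrees, less where a joint would pass 70% of its speed; a pose out of reach is approached as far as the arm can. A call with a gripper value outside its range is refused whole. The fingers move at their own pace and stop on an object; "newtons" is the grip in N (left out, the last holds). Time passes only in rows, so rows that repeat a pose let the fingers close. It gives the time, the measured TCP pose, the force, the opening and the grip force at its end, in the units of the state.
- env.read_state(): the state, without advancing time (a new reading comes with each control period).
- env.grab_frame(name): name is "scene" or "top" or "wrist"; returns the picture (400x640x3 uint8, red, green, blue); there is no depth.
- env.camera_info(name): a dict with "mtx" (3x3 intrinsics, pixels), "dist_coeffs" ([k1, k2, p1, p2, k3] as OpenCV has them; the pictures are not rectified), "position" and "attitude" of the camera in the world; the wrist camera has in their place "tool_from_camera" (4x4, takes a point from camera to tool coordinates, whose origin is the TCP and whose axes are the flange's). Camera axes: x right, y down, z forward; pixel columns grow to the right and rows downward; lengths in mm; the calibration is good to about 2 mm. A picture is of the moment at which its call begins: read the wrist's pose just before it. camera_info takes no time and is no camera call.
- env.hand_in(): hands the job in; it is judged then, once.
The state is a dict: "t": time; "joint_pos": joint angles; "qvel": joint speeds; "effort": joint torques, N m; "ee_pos": TCP position; "ee_rot": TCP orientation; "ft_force": force on the tool from outside, world axes, zero at the start; "torque": the same for the moment, N m; "gripper_width": opening from 0.0 (shut) to 1.0 (fully open); "grip_force": force on a finger pad.
Only numpy, scipy, OpenCV 4.12 (cv2) and the standard library are available. Lean on these libraries where they do the work, as an engineer would, in place of code of your own. Each camera call takes 0.05 s, during which the arm holds its last target. There are 200 camera calls.

## Working session

There is one attempt and no reset: what is moved stays moved. The work goes in short steps, Python scripts to look and compute and a tool call to move; the robot and the scene stay as the last step left them, time stands still between calls to the robot, and variables do not carry over. Pictures are saved under pics/ and viewed, at most 10 in all, crops included, and the job is handed in when it is done.

Besides the shell and the picture viewer there is one more tool, called by a JSON object that holds its "fn" and its "kwargs". carry_out: Moves the arm, as the interface text tells. Its arguments: {"type":"object","properties":{"rows":{"type":"array"},"newtons":{"type":"number"}},"required":["rows"]}

```bash
mkdir -p pics; cat > h.py <<'E'
import numpy as np, cv2
from scipy.spatial.transform import Rotation as R
from rig import env
def grab(n,fn=None):
    s=env.read_state(); im=env.grab_frame(n)
    if fn: cv2.imwrite('pics/'+fn,im[:,:,::-1])
    return im,s
def cam(n,s=None):
    c=env.camera_info(n); K=np.array(c['mtx']);d=np.array(c['dist_coeffs'])
    if n=='wrist':
        T=np.array(c['tool_from_camera']);Rt=R.from_quat(s['ee_rot']).as_matrix()
        return K,d,Rt@T[:3,:3],Rt@T[:3,3]+np.array(s['ee_pos'])
    a=np.array(c['attitude'])
    Rm=R.from_quat(a).as_matrix() if a.size==4 else a.reshape(3,3)
    return K,d,Rm,np.array(c['position'])
def ray(px,z,C):
    K,d,Rm,p=C
    u=cv2.undistortPoints(np.array(px,float).reshape(-1,1,2),K,d).reshape(-1,2)
    v=np.c_[u,np.ones(len(u))]@Rm.T
    return p+v*((z-p[2])/v[:,2])[:,None]
def proj(P,C):
    K,d,Rm,p=C
    q=(np.array(P,float).reshape(-1,3)-p)@Rm
    return cv2.projectPoints(q,np.zeros(3),np.zeros(3),K,d)[0].reshape(-1,2)
E
python3 - <<'E'
from h import *
for n in('top','scene'):
    grab(n,n+'0.png'); print(n,env.camera_info(n))
print(env.camera_info('wrist')); print(env.read_state())
E
```

```text
top {'mtx': array([[507.6298474 ,   0.        , 323.22109964],
       [  0.        , 507.6298474 , 202.02252154],
       [  0.        ,   0.        ,   1.        ]]), 'dist_coeffs': array([-0.03159816,  0.        ,  0.        ,  0.        ,  0.        ]), 'position': array([ 3.38930972e+02, -1.51340255e-01,  1.62463512e+03]), 'attitude': array([ 0.70740045, -0.70477673,  0.03498867, -0.04062209])}
scene {'mtx': array([[474.42301011,   0.        , 316.48752405],
       [  0.        , 474.42301011, 199.10382974],
       [  0.        ,   0.        ,   1.        ]]), 'dist_coeffs': array([-0.07696575,  0.        ,  0.        ,  0.        ,  0.        ]), 'position': array([1020.07866246,  759.37107595,  946.14640002]), 'attitude': array([ 0.27776019,  0.87544223, -0.37828022, -0.11556064])}
{'mtx': array([[352.59174741,   0.        , 316.4318103 ],
       [  0.        , 352.59174741, 202.16052993],
       [  0.        ,   0.        ,   1.        ]]), 'dist_coeffs': array([0.01955879, 0.        , 0.        , 0.        , 0.        ]), 'tool_from_camera': array([[-1.24179708e-03, -9.5516974
[... 350 characters left out ...]
  0.41180675, -0.01269875,  1.59696789,  0.00560793,
        1.13429582, -0.08219413]), 'qvel': array([ 1.00201648e-03, -1.20794700e-03,  2.10057510e-04, -3.74860727e-03,
        4.98244873e-04, -1.87335685e-05,  5.93034536e-04]), 'effort': array([ 1.38709202e-03, -5.89099181e+01,  6.42975792e-01, -2.91710401e+01,
       -5.38365240e-02,  1.46489457e-02,  2.10031595e-05]), 'ee_pos': array([ 196.98270577, -592.93726748,  403.89816735]), 'ee_rot': array([ 9.87162343e-01,  1.59718465e-01, -1.71247088e-04, -7.00464789e-04]), 'ft_force': array([ 0.19856199, -0.4247196 , -0.99915078]), 'torque': array([-0.00566508,  0.01772706, -0.0286221 ]), 'grip_force': 0.0, 'gripper_width': 0.9980352158712643}
```

View pics/top0.png

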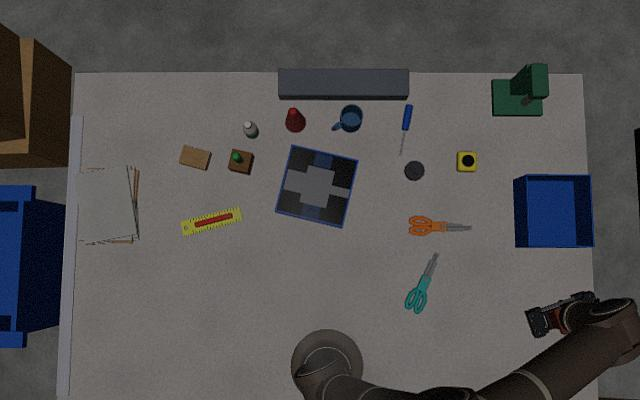

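View pics/scene0.png

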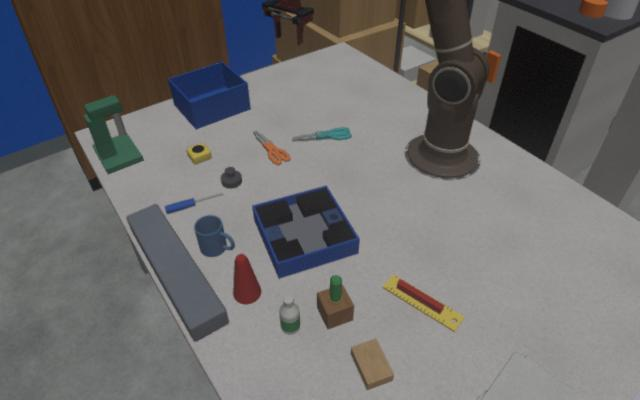

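The top view shows the orange shears at (440,226), the turquoise look-alike at (422,283), the rule at (212,221) and the yellow tape case at (467,160). The awl in its stand is at (240,158), the green-labelled oiler at (250,129), the tray at (317,186) and a plain blue bin at (553,210). By the description I choose the orange shears, the tray with foam and the rule with the red rib. I'll check these in one crop.

```bash
python3 - <<'E'
from h import *
im=cv2.imread('pics/top0.png')
c=im[130:250,170:480]
c=cv2.convertScaleAbs(cv2.resize(c,None,fx=2.58,fy=2.58,interpolation=cv2.INTER_CUBIC),alpha=1.6)
cv2.imwrite('pics/crop0.png',c)
C=cam('top')
hsv=cv2.cvtColor(im,cv2.COLOR_BGR2HSV)
def comp(lo,hi,box,z):
    x0,y0,x1,y1=box
    m=np.zeros(hsv.shape[:2],np.uint8); m[y0:y1,x0:x1]=cv2.inRange(hsv,lo,hi)[y0:y1,x0:x1]
    n,l,st,ce=cv2.connectedComponentsWithStats(m); i=1+np.argmax(st[1:,4])
    pts=np.argwhere(l==i)[:,::-1]
    w=ray(pts,z,C)[:,:2]; r=cv2.minAreaRect(w.astype(np.float32)); print(len(pts),r, w.mean(0)); return w
comp((3,120,60),(18,255,255),(400,205,480,245),14)
comp((20,100,60),(35,255,255),(170,200,250,245),6)
comp((0,120,40),(8,255,255),(190,205,240,235),28)
comp((45,80,30),(85,255,255),(225,145,255,170),115)
w=comp((100,120,50),(130,255,255),(270,140,362,232),58)
E
```

```text
436 ((435.88531494140625, -317.82550048828125), (119.81792449951172, 58.60505676269531), 84.46253967285156) [ 438.02055861 -309.47550349]
686 ((450.9739990234375, 372.7494812011719), (47.7052001953125, 195.95501708984375), 15.409680366516113) [450.13253901 373.37267908]
99 ((454.0379943847656, 360.58502197265625), (14.990035057067871, 115.7520980834961), 15.21672248840332) [455.08531432 357.58562834]
63 ((639.7798461914062, 276.50738525390625), (28.736801147460938, 24.48450469970703), 59.17319869995117) [639.94228246 277.75417355]
657 ((559.0341186523438, 34.32952880859375), (216.13067626953125, 218.57334899902344), 76.54663848876953) [572.272722    27.42069693]
```

View pics/crop0.png

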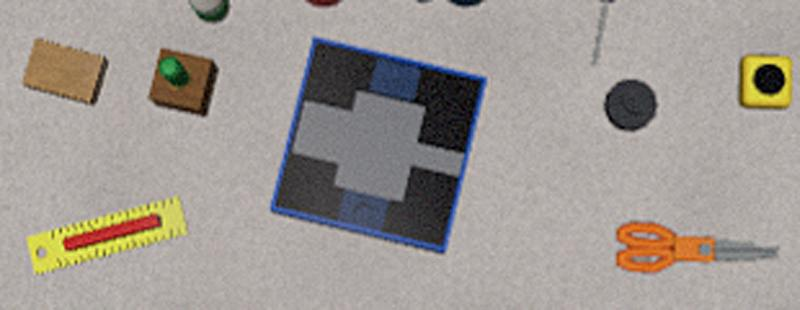

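The crop confirms the orange shears with the tip to the right, the rule with its hole at the lower left, and the tray's blade channel to the right with the -x ledge at the bottom. Next I plan the approach.

```bash
cat >> h.py <<'E'
def toolyaw(s):
    y=R.from_quat(s['ee_rot']).as_matrix()[:,1]; return np.degrees(np.arctan2(y[1],y[0]))
def pose(yaw):  # tool pointing down, y axis at yaw deg
    a=np.radians(yaw); y=np.array([np.cos(a),np.sin(a),0]); z=np.array([0,0,-1.]); return R.from_matrix(np.c_[np.cross(y,z),y,z])
def plan(*tg, s=None):
    """tg: (x,y,z,yaw) waypoints; prints shift+rotvec for calls of <=5 rows"""
    s=s or env.read_state(); p=np.array(s['ee_pos']); r=R.from_quat(s['ee_rot'])
    for t in tg:
        q=np.array(t[:3],float); rt=pose(t[3]); dr=(r.inv()*rt).as_rotvec()
        n=int(np.ceil(max(np.linalg.norm(q-p)/200,np.linalg.norm(dr)/np.radians(35),.01))); p0,r0=p,r
        for k in range(1,n+1):
            pk=p0+(q-p0)*k/n; rk=r0*R.from_rotvec(dr*k/n)
            print('  ',np.round(r.inv().apply(pk-p),1).tolist(),np.round((r.inv()*rk).as_rotvec(),3).tolist()); p,r=pk,rk
        print('--')
E
python3 - <<'E'
from h import *
plan((433,-348,404,-5.5),(433,-348,300,-5.5))
E
```

```text
[150.6, -79.0, 0.0] [-0.001, -0.0, -0.577]
   [169.3, 15.9, -0.0] [-0.001, -0.0, -0.577]
--
   [-0.0, -0.0, 104.0] [0.0, -0.0, 0.0]
--
```

{"fn": "carry_out", "kwargs": {"rows": [[[150.6, -79, 0], [0, 0, -0.577], 0], [[150.6, -79, 0], [0, 0, -0.577], 0], [[150.6, -79, 0], [0, 0, -0.577], 0], [[150.6, -79, 0], [0, 0, -0.577], 0], [[150.6, -79, 0], [0, 0, -0.577], 0]]}}

```text
t: 0.52
ee_pos: [321.3, -464.4, 404.6]
ee_rot: [0.897, 0.441, 0.002, -0.001]
ft_force: [1.2, 0.4, -0.3]
gripper_width: 0.997
grip_force: 0.0
```

{"fn": "carry_out", "kwargs": {"rows": [[[169.3, 16, 0], [0, 0, -0.577], 0], [[169.3, 16, 0], [0, 0, -0.577], 0], [[169.3, 16, 0], [0, 0, -0.577], 0], [[169.3, 16, 0], [0, 0, -0.577], 0], [[169.3, 16, 0], [0, 0, -0.577], 0]]}}

```text
t: 0.93
ee_pos: [438.4, -341.2, 404.8]
ee_rot: [0.735, 0.678, 0.002, -0.0]
ft_force: [0.1, 1.3, 0.3]
gripper_width: 1.001
grip_force: 0.0
```

{"fn": "carry_out", "kwargs": {"rows": [[[0, 0, 40], [0, 0, 0], 0], [[0, 0, 40], [0, 0, 0], 0], [[0, 0, 40], [0, 0, 0], 0]]}}

```text
t: 1.18
ee_pos: [432.2, -348.1, 363.1]
ee_rot: [0.74, 0.672, -0.001, -0.002]
ft_force: [-0.1, -0.9, 0.3]
gripper_width: 1.001
grip_force: 0.0
```

```bash
cat > sh.py <<'E'
from h import *
def shears(fn):
    im,s=grab('wrist',fn); C=cam('wrist',s); hsv=cv2.cvtColor(im,cv2.COLOR_RGB2HSV)
    m=cv2.inRange(hsv,(3,130,60),(18,255,255)); n,l,st,ce=cv2.connectedComponentsWithStats(m); i=1+np.argmax(st[1:,4])
    w=ray(np.argwhere(l==i)[:,::-1],14,C)[:,:2]; r=cv2.minAreaRect(w.astype(np.float32))
    print('px',st[i],ce[i],'rect',r); print('ee',s['ee_pos'],toolyaw(s),s['t'])
E
python3 -c "
from sh import *
shears('w1.png')"
```

```text
px [ 286   85   67  130 5413] [320.46499169 139.84906706] rect ((438.23046875, -319.9739074707031), (119.74215698242188, 60.357627868652344), 87.80191040039062)
ee [ 432.23606188 -348.07766306  363.10027695] -5.5396938467006045 1.1833
```

```bash
cat >> sh.py <<'E'
def ends(fn):
    # mid-lines of block vs bows along world y, and blade direction
    im,s=cv2.imread('pics/'+fn)[:,:,::-1],env.read_state(); C=cam('wrist',s); hsv=cv2.cvtColor(im,cv2.COLOR_RGB2HSV)
    m=cv2.inRange(hsv,(3,130,60),(18,255,255)); n,l,st,ce=cv2.connectedComponentsWithStats(m); i=1+np.argmax(st[1:,4])
    w=ray(np.argwhere(l==i)[:,::-1],14,C)[:,:2]
    for lo in range(int(w[:,1].min()),int(w[:,1].max()),10):
        q=w[(w[:,1]>=lo)&(w[:,1]<lo+10)]; print(lo+5,q[:,0].min().round(1),q[:,0].max().round(1),((q[:,0].min()+q[:,0].max())/2).round(1))
E
python3 -c "
from sh import *
ends('w1.png')"
```

```text
-376 422.6 452.3 437.5
-366 422.8 452.6 437.7
-356 423.1 453.0 438.1
-346 423.8 453.5 438.6
-336 423.0 456.5 439.8
-326 415.6 463.9 439.7
-316 411.1 469.3 440.2
-306 409.8 470.0 439.9
-296 410.1 470.6 440.4
-286 410.5 471.3 440.9
-276 411.2 470.6 440.9
-266 414.3 467.6 441.0
-256 421.8 430.7 426.2
```

View pics/w1.png

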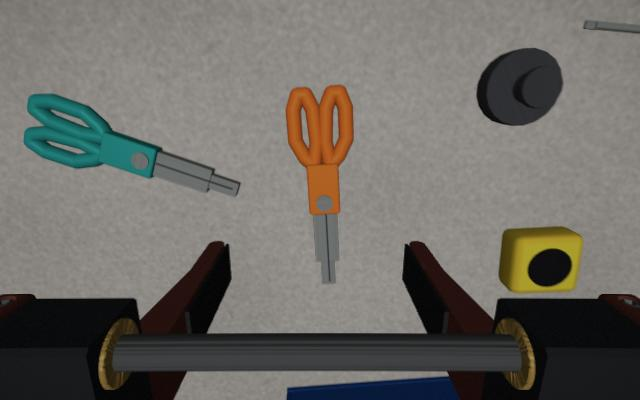

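The orange shears have their block at (323,187) and the tip at (328,282), with yaw about -2°. The turquoise pair at (130,150) and the weight at (520,87) are well clear. The wrist estimate for the grip is (438,-350).

```bash
python3 -c "
from sh import *
plan((438.3,-350,200,-2),(438.3,-350,185,-2))"
```

```text
[-1.0, 6.1, 164.6] [-0.002, -0.001, -0.062]
--
   [-0.0, -0.0, 15.0] [0.0, -0.0, 0.0]
--
```

{"fn": "carry_out", "kwargs": {"rows": [[[-1, 6.1, 164.6], [0, 0, -0.062], 0], [[-1, 6.1, 164.6], [0, 0, -0.062], 0], [[-1, 6.1, 164.6], [0, 0, -0.062], 0], [[-1, 6.1, 164.6], [0, 0, -0.062], 0], [[-1, 6.1, 164.6], [0, 0, -0.062], 0]]}}

```text
t: 1.65
ee_pos: [436.9, -349.4, 194.4]
ee_rot: [0.72, 0.694, -0.001, -0.005]
ft_force: [-1.4, 1.4, -0.6]
gripper_width: 1.001
grip_force: 0.0
```

{"fn": "carry_out", "kwargs": {"rows": [[[0, 0, 15], [0, 0, 0], 0], [[0, 0, 15], [0, 0, 0], 0], [[0, 0, 15], [0, 0, 0], 0.5], [[0, 0, 15], [0, 0, 0], 1], [[0, 0, 15], [0, 0, 0], 1]], "newtons": 25}}

```text
t: 2.07
ee_pos: [439.6, -350.5, 187.4]
ee_rot: [0.719, 0.695, 0.0, 0.002]
ft_force: [-0.6, 0.5, 1.2]
gripper_width: 0.813
grip_force: 0.0
```

{"fn": "carry_out", "kwargs": {"rows": [[[0, 0, 0], [0, 0, 0], 1], [[0, 0, 0], [0, 0, 0], 1], [[0, 0, 0], [0, 0, 0], 1], [[0, 0, 0], [0, 0, 0], 1]]}}

```text
t: 2.4
ee_pos: [439.1, -349.9, 185.3]
ee_rot: [0.719, 0.695, -0.0, 0.0]
ft_force: [-0.5, 0.4, 0.3]
gripper_width: 0.505
grip_force: 0.0
```

{"fn": "carry_out", "kwargs": {"rows": [[[0, 0, 0], [0, 0, 0], 1], [[0, 0, 0], [0, 0, 0], 1], [[0, 0, 0], [0, 0, 0], 1], [[0, 0, 0], [0, 0, 0], 1], [[0, 0, 0], [0, 0, 0], 1]]}}

```text
t: 2.82
ee_pos: [438.9, -349.8, 185.0]
ee_rot: [0.719, 0.695, -0.0, -0.0]
ft_force: [-1.5, 0.0, 1.3]
gripper_width: 0.341
grip_force: 24.9
```

{"fn": "carry_out", "kwargs": {"rows": [[[0, 0, -120], [0, 0, 0], 1], [[0, 0, -120], [0, 0, 0], 1], [[0, 0, -120], [0, 0, 0], 1], [[0, 0, -120], [0, 0, 0], 1], [[0, 0, -120], [0, 0, 0], 1]]}}

```text
t: 3.23
ee_pos: [439.6, -350.1, 306.9]
ee_rot: [0.719, 0.695, 0.0, 0.002]
ft_force: [-0.3, -0.9, -3.0]
gripper_width: 0.341
grip_force: 25.0
```

```bash
python3 -c "
from sh import *
s=env.read_state();print(s['ee_pos'],s['grip_force'],s['gripper_width'],s['ft_force'],toolyaw(s))
grab('wrist','w2.png')
# approach tray for look from ~100mm short
plan((540,-130,320,-13.5))"
```

```text
[ 439.58795406 -350.08778968  306.89870539] 24.989359080791473 0.34120342515764207 [-0.26826127 -0.85259324 -2.95058882] -1.9546011789028714
   [111.5, 46.8, -7.5] [0.0, 0.0, 0.101]
   [115.7, 35.3, -7.5] [0.0, 0.0, 0.101]
--
```

View pics/w2.png

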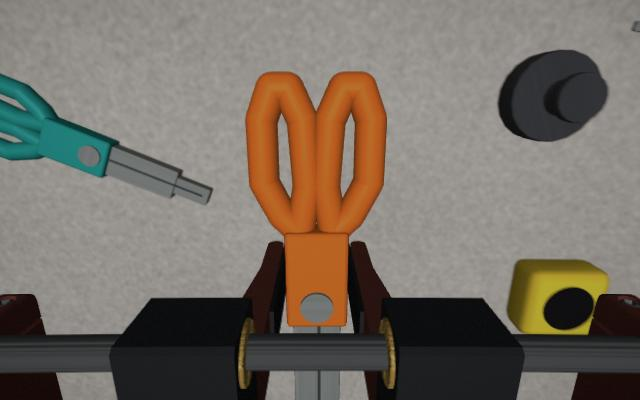

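The shears are held squarely, with the block at (317,280) and the bows straight above it. Next I go above the tray, look at its rim around the shears, and measure the shears' pose in the tool frame.

```bash
cat >> sh.py <<'E'
def held(s=None,im=None):
    # shears pose in tool frame, measured on plane 14 above underside
    im,s=grab('wrist'); K,d,_,_=cam('wrist',s); T=np.array(env.camera_info('wrist')['tool_from_camera']); C=(K,d,T[:3,:3],T[:3,3])
    hsv=cv2.cvtColor(im,cv2.COLOR_RGB2HSV)
    m=cv2.inRange(hsv,(3,130,60),(18,255,255)); m[330:]=0; n,l,st,ce=cv2.connectedComponentsWithStats(m); i=1+np.argmax(st[1:,4])
    w=ray(np.argwhere(l==i)[:,::-1],185-14,C)[:,:2]
    print('x ext',w[:,0].min(),w[:,0].max())
    for lo in range(-25,100,10):
        q=w[(w[:,0]>=lo)&(w[:,0]<lo+10)]
        if len(q): print(lo+5,q[:,1].min().round(1),q[:,1].max().round(1),((q[:,1].min()+q[:,1].max())/2).round(1))
E
python3 -c "
from sh import *
held()
plan((439.6,-350,420,-2),(555,30,420,-13.5))"
```

```text
x ext -30.66729165057923 89.74130686779296
-20 -14.7 15.1 0.2
-10 -14.7 15.2 0.3
0 -14.8 15.1 0.1
10 -14.9 15.2 0.2
20 -20.5 20.8 0.1
30 -25.5 25.9 0.2
40 -29.5 29.9 0.2
50 -29.6 29.9 0.1
60 -29.6 29.8 0.1
70 -29.5 29.8 0.1
80 -28.1 28.5 0.2
90 -24.2 24.7 0.2
   [-0.3, 0.9, -116.1] [-0.001, -0.001, 0.001]
--
   [191.9, 51.0, -0.0] [0.0, 0.0, 0.1]
   [196.0, 31.6, -0.0] [0.0, 0.0, 0.1]
--
```

{"fn": "carry_out", "kwargs": {"rows": [[[0, 0, -116], [0, 0, 0], 1], [[0, 0, -116], [0, 0, 0], 1], [[0, 0, -116], [0, 0, 0], 1], [[0, 0, -116], [0, 0, 0], 1]]}}

```text
t: 3.67
ee_pos: [440.4, -350.2, 425.7]
ee_rot: [0.719, 0.695, 0.001, 0.003]
ft_force: [1.0, -0.9, -1.6]
gripper_width: 0.341
grip_force: 25.0
```

{"fn": "carry_out", "kwargs": {"rows": [[[192, 51, 0], [0, 0, 0.1], 1], [[192, 51, 0], [0, 0, 0.1], 1], [[192, 51, 0], [0, 0, 0.1], 1], [[192, 51, 0], [0, 0, 0.1], 1], [[192, 51, 0], [0, 0, 0.1], 1]]}}

```text
t: 4.08
ee_pos: [496.7, -156.2, 418.5]
ee_rot: [0.752, 0.659, -0.001, -0.002]
ft_force: [0.6, 0.3, -1.6]
gripper_width: 0.343
grip_force: 25.0
```

{"fn": "carry_out", "kwargs": {"rows": [[[196, 31.6, 0], [0, 0, 0.1], 1], [[196, 31.6, 0], [0, 0, 0.1], 1], [[196, 31.6, 0], [0, 0, 0.1], 1], [[196, 31.6, 0], [0, 0, 0.1], 1], [[196, 31.6, 0], [0, 0, 0.1], 1]]}}

```text
t: 4.5
ee_pos: [554.0, 33.9, 418.3]
ee_rot: [0.784, 0.621, -0.001, -0.002]
ft_force: [0.5, 0.5, -2.3]
gripper_width: 0.342
grip_force: 25.0
```

{"fn": "carry_out", "kwargs": {"rows": [[[0, 0, 0], [0, 0, 0], 1], [[0, 0, 0], [0, 0, 0], 1]]}}

```text
t: 4.67
ee_pos: [553.9, 32.5, 418.3]
ee_rot: [0.783, 0.622, -0.001, -0.002]
ft_force: [-0.4, -0.5, -3.4]
gripper_width: 0.338
grip_force: 25.0
```

```bash
python3 -c "
from sh import *
im,s=grab('wrist','w3.png'); C=cam('wrist',s)
print(s['ee_pos'],toolyaw(s),s['grip_force'],s['t'])
print(proj([(559,34,58)],C))
hsv=cv2.cvtColor(im,cv2.COLOR_RGB2HSV); m=cv2.inRange(hsv,(105,140,60),(128,255,255)); m[300:]=0
cv2.imwrite('pics/m3.png',m)
w=ray(np.argwhere(m>0)[:,::-1],58,C)[:,:2]; print(len(w),cv2.minAreaRect(w.astype(np.float32)))
"
```

```text
[553.85853949  32.52632032 418.25270309] -13.132073526332494 24.98926430940628 4.6667
[[322.45309877 176.7081837 ]]
4740 ((560.6807250976562, 32.70820617675781), (216.94125366210938, 217.63133239746094), 76.47103118896484)
```

View pics/w3.png

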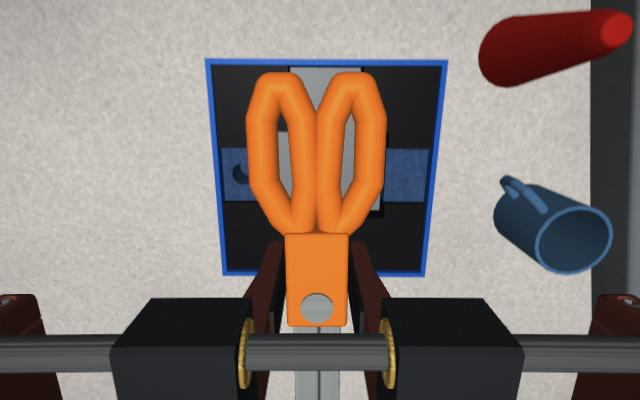

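The rim runs from (207,60) to (425,275) and the hole is at (240,172). The tray centre is (560.7,32.7) with yaw -13.5°.

```bash
python3 -c "
from sh import *
plan((563,42.4,275,-13.5),(563,42.4,212,-13.5))"
```

```text
[13.9, 6.8, 143.4] [-0.004, 0.001, 0.003]
--
   [-0.0, -0.0, 63.0] [0.0, -0.0, 0.0]
--
```

{"fn": "carry_out", "kwargs": {"rows": [[[13.9, 6.8, 143], [0, 0, 0.004], 1], [[13.9, 6.8, 143], [0, 0, 0.004], 1], [[13.9, 6.8, 143], [0, 0, 0.004], 1], [[13.9, 6.8, 143], [0, 0, 0.004], 1], [[13.9, 6.8, 143], [0, 0, 0.004], 1]]}}

```text
t: 5.13
ee_pos: [561.7, 39.9, 272.1]
ee_rot: [0.787, 0.617, -0.004, -0.003]
ft_force: [-1.2, -0.4, -2.8]
gripper_width: 0.341
grip_force: 25.0
```

{"fn": "carry_out", "kwargs": {"rows": [[[0, 0, 0], [0, 0, 0], 1], [[0, 0, 0], [0, 0, 0], 1], [[0, 0, 0], [0, 0, 0], 1]]}}

```text
t: 5.38
ee_pos: [564.6, 41.6, 279.9]
ee_rot: [0.786, 0.618, 0.001, 0.001]
ft_force: [0.3, 0.3, -2.1]
gripper_width: 0.339
grip_force: 25.0
```

```bash
python3 -c "
from sh import *
s=env.read_state();print(s['ee_pos'],toolyaw(s),s['ft_force'])
im,s=grab('wrist','w4.png')
plan((563,42.4,212,-13.5))"
```

```text
[564.59068037  41.61604872 279.88403013] -13.707631775487839 [ 0.2579763   0.32353221 -2.05782381]
   [0.2, -1.9, 67.9] [0.003, -0.001, -0.003]
--
```

View pics/w4.png

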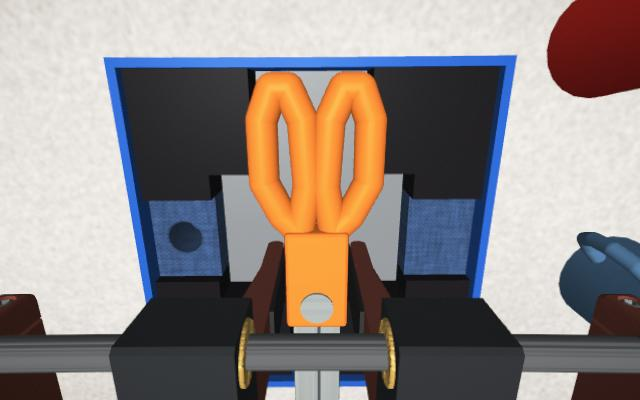

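The shears are centred over the pocket. The hole is at (186,237), and the bows line up with the handle bay, columns 250–374.

{"fn": "carry_out", "kwargs": {"rows": [[[0, -1.5, 20], [0, 0, 0], 1], [[0, -1.5, 40], [0, 0, 0], 1], [[0, -1.5, 50], [0, 0, 0], 1], [[0, -1.5, 50], [0, 0, 0], 1], [[0, -1.5, 50], [0, 0, 0], 1]]}}

```text
t: 5.85
ee_pos: [562.7, 42.6, 228.7]
ee_rot: [0.786, 0.618, 0.0, 0.0]
ft_force: [-0.1, 0.3, -1.5]
gripper_width: 0.337
grip_force: 25.0
```

{"fn": "carry_out", "kwargs": {"rows": [[[0, 0, 0], [0, 0, 0], 1], [[0, 0, 0], [0, 0, 0], 1], [[0, 0, 0], [0, 0, 0], 1]]}}

```text
t: 6.1
ee_pos: [562.9, 42.7, 229.1]
ee_rot: [0.786, 0.618, 0.001, 0.001]
ft_force: [-0.4, -0.3, -2.8]
gripper_width: 0.337
grip_force: 25.0
```

```bash
python3 -c "
from sh import *
s=env.read_state();print(s['ee_pos'],toolyaw(s),s['ft_force'])
im=cv2.imread('pics/w4.png')[:,:,::-1]
plan((563,42.4,210,-13.5))"
```

```text
[562.87572626  42.70309332 229.07934057] -13.640094153083545 [-0.3987635  -0.26458194 -2.83022728]
   [-0.3, 0.2, 19.1] [0.002, -0.0, -0.002]
--
```

{"fn": "carry_out", "kwargs": {"rows": [[[0, 0, 6], [0, 0, 0], 1], [[0, 0, 12], [0, 0, 0], 1], [[0, 0, 18], [0, 0, 0], 1], [[0, 0, 20], [0, 0, 0], 1], [[0, 0, 20], [0, 0, 0], 1]]}}

```text
t: 6.52
ee_pos: [562.5, 42.7, 208.5]
ee_rot: [0.786, 0.618, -0.0, 0.0]
ft_force: [-2.8, -1.5, 8.6]
gripper_width: 0.342
grip_force: 25.0
```

{"fn": "carry_out", "kwargs": {"rows": [[[0, 0, 0], [0, 0, 0], 1], [[0, 0, 0], [0, 0, 0], 1]]}}

```text
t: 6.68
ee_pos: [562.4, 42.6, 208.5]
ee_rot: [0.786, 0.618, -0.0, 0.0]
ft_force: [-4.2, -2.0, 9.0]
gripper_width: 0.342
grip_force: 25.0
```

The shears are on the pocket floor (z 208.5, contact force 9 N). Now I release and lift.

{"fn": "carry_out", "kwargs": {"rows": [[[0, 0, 0], [0, 0, 0], 0.4], [[0, 0, 0], [0, 0, 0], 0.4], [[0, 0, 0], [0, 0, 0], 0.4], [[0, 0, 0], [0, 0, 0], 0.4], [[0, 0, 0], [0, 0, 0], 0.4]]}}

```text
t: 7.1
ee_pos: [562.5, 42.7, 207.8]
ee_rot: [0.786, 0.618, -0.0, -0.0]
ft_force: [-0.4, 0.3, -0.2]
gripper_width: 0.595
grip_force: 0.0
```

{"fn": "carry_out", "kwargs": {"rows": [[[0, 0, -20], [0, 0, 0], 0.4], [[0, 0, -60], [0, 0, 0], 0.4], [[0, 0, -100], [0, 0, 0], 0.2], [[0, 0, -140], [0, 0, 0], 0], [[0, 0, -180], [0, 0, 0], 0]]}}

```text
t: 7.52
ee_pos: [562.1, 42.7, 389.8]
ee_rot: [0.786, 0.618, -0.0, -0.0]
ft_force: [0.8, 0.6, 0.0]
gripper_width: 0.79
grip_force: 0.0
```

{"fn": "carry_out", "kwargs": {"rows": [[[0, 0, 0], [0, 0, 0], 0], [[0, 0, 0], [0, 0, 0], 0]]}}

```text
t: 7.68
ee_pos: [562.9, 42.8, 390.5]
ee_rot: [0.786, 0.618, 0.002, 0.002]
ft_force: [0.7, -0.6, -1.8]
gripper_width: 0.937
grip_force: 0.0
```

```bash
python3 - <<'E'
from sh import *
im,s=grab('wrist','w5.png'); C=cam('wrist',s); print(s['ee_pos'],toolyaw(s),s['t'])
hsv=cv2.cvtColor(im,cv2.COLOR_RGB2HSV)
m=cv2.inRange(hsv,(105,140,60),(128,255,255)); m[300:]=0;m[:,470:]=0
r=cv2.minAreaRect(ray(np.argwhere(m>0)[:,::-1],58,C)[:,:2].astype(np.float32)); print('tray',r)
m=cv2.inRange(hsv,(3,130,60),(18,255,255)); n,l,st,ce=cv2.connectedComponentsWithStats(m); i=1+np.argmax(st[1:,4])
w=ray(np.argwhere(l==i)[:,::-1],38,C)[:,:2]; a=np.radians(-13.5); B=np.array([[np.cos(a),np.sin(a)],[-np.sin(a),np.cos(a)]])
q=(w-np.array([560.7,32.7]))@B.T; print('shears in tray: y ext',q[:,1].min(),q[:,1].max())
for lo in(-15,0,15,50,70,85):
    k=q[abs(q[:,1]-lo)<5]; print(lo,(k[:,0].min()+k[:,0].max())/2)
plan((554,33,390,-13.5),(453,362,390,15.4))
E
```

```text
[562.94901593  42.8182659  390.46459476] -13.655778816820648 7.6833
tray ((560.0486450195312, 33.66511535644531), (217.1246337890625, 216.75634765625), 76.53258514404297)
shears in tray: y ext -19.79449731844642 99.32916412808305
-15 -1.142078298584706
0 -1.0587743715280773
15 -0.9707327940772554
50 -1.1099506521107756
70 -1.0722683177483816
85 -0.5020760464715845
   [-11.3, -5.9, -1.6] [0.001, 0.0, -0.003]
--
   [148.2, -87.5, 0.0] [-0.0, 0.0, -0.252]
   [165.3, -47.8, 0.0] [-0.0, 0.0, -0.252]
--
```

View pics/w5.png

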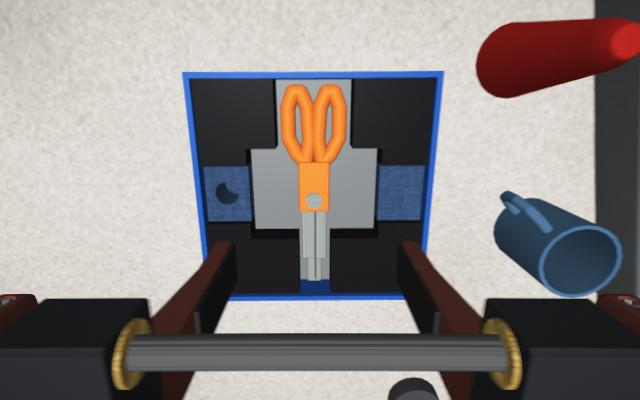

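The shears lie flat in the pocket, with the block at (314,190) and the tip at (315,278), within about 1 mm. On to the rule.

{"fn": "carry_out", "kwargs": {"rows": [[[137, -93, 0], [0, 0, -0.252], 0], [[137, -93, 0], [0, 0, -0.252], 0], [[137, -93, 0], [0, 0, -0.252], 0], [[137, -93, 0], [0, 0, -0.252], 0], [[137, -93, 0], [0, 0, -0.252], 0]]}}

```text
t: 8.15
ee_pos: [500.1, 205.5, 386.7]
ee_rot: [0.698, 0.716, -0.0, -0.003]
ft_force: [0.9, 0.3, 1.0]
gripper_width: 1.0
grip_force: 0.0
```

{"fn": "carry_out", "kwargs": {"rows": [[[165, -48, 0], [0, 0, -0.252], 0.3], [[165, -48, 0], [0, 0, -0.252], 0.3], [[165, -48, 0], [0, 0, -0.252], 0.3], [[165, -48, 0], [0, 0, -0.252], 0.3], [[165, -48, 0], [0, 0, -0.252], 0.3]]}}

```text
t: 8.57
ee_pos: [449.6, 368.6, 386.5]
ee_rot: [0.603, 0.797, -0.0, -0.003]
ft_force: [-1.1, 0.4, 0.3]
gripper_width: 0.708
grip_force: 0.0
```

{"fn": "carry_out", "kwargs": {"rows": [[[0, 0, 0], [0, 0, 0], 0.3], [[0, 0, 0], [0, 0, 0], 0.3]]}}

```text
t: 8.73
ee_pos: [454.1, 361.4, 386.2]
ee_rot: [0.607, 0.795, -0.002, -0.0]
ft_force: [0.0, -0.3, -0.1]
gripper_width: 0.698
grip_force: 0.0
```

```bash
cat > ru.py <<'E'
from sh import *
def rule(fn,z0=0,tool=False,box=None):
    im,s=grab('wrist',fn); C=cam('wrist',s)
    hsv=cv2.cvtColor(im,cv2.COLOR_RGB2HSV)
    for nm,ms,z in(('red',[((0,140,50),(8,255,255)),((172,140,50),(180,255,255))],28),('yel',[((20,110,60),(35,255,255))],6)):
        m=sum(cv2.inRange(hsv,*a) for a in ms).astype(np.uint8)
        if box: k=np.zeros_like(m); k[box[1]:box[3],box[0]:box[2]]=1; m*=k
        if nm=='yel':m=cv2.morphologyEx(m,cv2.MORPH_CLOSE,np.ones((3,3)))
        n,l,st,ce=cv2.connectedComponentsWithStats(m); i=1+np.argmax(st[1:,4])
        w=ray(np.argwhere(l==i)[:,::-1],z+z0,C)[:,:2]; print(nm,st[i],cv2.minAreaRect(w.astype(np.float32)))
    print('ee',s['ee_pos'],toolyaw(s),s['t'],s['grip_force'])
E
python3 -c "
from ru import *
rule('w6.png')"
```

```text
red [ 310  116   16  118 1805] ((454.2595520019531, 363.0515441894531), (14.965142250061035, 117.82137298583984), 14.913557052612305)
yel [ 293   63   50  188 6710] ((451.9005126953125, 371.8058776855469), (48.08333206176758, 194.8502197265625), 15.278755187988281)
ee [454.11260096 361.41976411 386.18019608] 15.296331935662355 8.7333 0.0
```

View pics/w6.png

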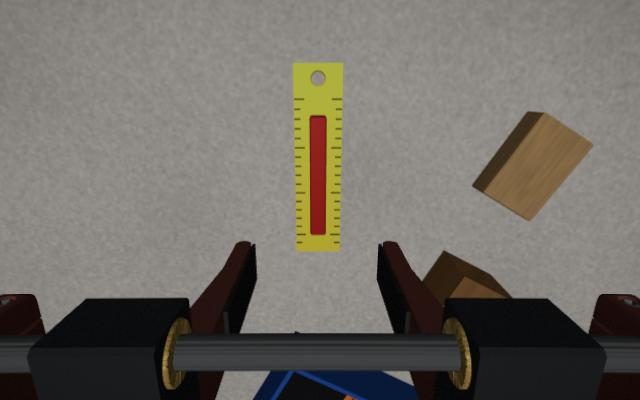

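The rule is seen at (318,157) with its hole at (318,78). The rib's centre is (454.2,363), yaw 15.1°. Going down.

{"fn": "carry_out", "kwargs": {"rows": [[[1.5, 0, 172], [0, 0, 0.002], 0.5], [[1.5, 0, 172], [0, 0, 0.002], 0.5], [[1.5, 0, 172], [0, 0, 0.002], 0.5], [[1.5, 0, 172], [0, 0, 0.002], 0.5], [[1.5, 0, 172], [0, 0, 0.002], 0.5]]}}

```text
t: 9.2
ee_pos: [453.2, 358.8, 209.1]
ee_rot: [0.609, 0.793, -0.006, -0.001]
ft_force: [-0.3, -0.6, -0.1]
gripper_width: 0.501
grip_force: 0.0
```

{"fn": "carry_out", "kwargs": {"rows": [[[0, 0, 0], [0, 0, 0], 0.5], [[0, 0, 0], [0, 0, 0], 0.5], [[0, 0, 0], [0, 0, 0], 0.5]]}}

```text
t: 9.45
ee_pos: [454.8, 363.8, 218.7]
ee_rot: [0.608, 0.794, 0.002, 0.001]
ft_force: [-0.7, 0.7, 0.3]
gripper_width: 0.496
grip_force: 0.0
```

```bash
python3 -c "
from ru import *
s=env.read_state();print(s['ee_pos'],toolyaw(s))
plan((454.2,363,191,15.1))"
```

```text
[454.78747348 363.78027083 218.65653521] 15.064501066790697
   [-0.6, -0.9, 27.7] [0.003, -0.001, -0.001]
--
```

{"fn": "carry_out", "kwargs": {"rows": [[[0, 0, 8], [0, 0, 0], 0.5], [[0, 0, 16], [0, 0, 0], 0.5], [[0, 0, 22], [0, 0, 0], 0.5], [[0, 0, 24], [0, 0, 0], 0.5], [[0, 0, 24], [0, 0, 0], 0.5]]}}

```text
t: 9.87
ee_pos: [453.4, 363.3, 191.4]
ee_rot: [0.608, 0.794, -0.001, -0.0]
ft_force: [-0.2, 0.1, -0.3]
gripper_width: 0.501
grip_force: 0.0
```

{"fn": "carry_out", "kwargs": {"rows": [[[0, 0, 0], [0, 0, 0], 0.5], [[0, 0, 0], [0, 0, 0], 0.5], [[0, 0, 0], [0, 0, 0], 0.5]]}}

```text
t: 10.12
ee_pos: [453.7, 363.6, 192.2]
ee_rot: [0.608, 0.794, 0.0, 0.0]
ft_force: [0.4, -0.3, 0.2]
gripper_width: 0.497
grip_force: 0.0
```

{"fn": "carry_out", "kwargs": {"rows": [[[0, 0, 0], [0, 0, 0], 1], [[0, 0, 0], [0, 0, 0], 1], [[0, 0, 0], [0, 0, 0], 1], [[0, 0, 0], [0, 0, 0], 1], [[0, 0, 0], [0, 0, 0], 1]], "newtons": 30}}

```text
t: 10.53
ee_pos: [453.7, 363.5, 192.1]
ee_rot: [0.608, 0.794, 0.0, 0.0]
ft_force: [-0.3, 0.1, -0.4]
gripper_width: 0.178
grip_force: 30.0
```

{"fn": "carry_out", "kwargs": {"rows": [[[0, 0, 0], [0, 0, 0], 1], [[0, 0, 0], [0, 0, 0], 1], [[0, 0, -20], [0, 0, 0], 1], [[0, 0, -50], [0, 0, 0], 1], [[0, 0, -80], [0, 0, 0], 1]]}}

```text
t: 10.95
ee_pos: [453.2, 363.1, 271.9]
ee_rot: [0.608, 0.794, -0.001, -0.001]
ft_force: [0.7, 0.3, -1.5]
gripper_width: 0.179
grip_force: 30.0
```

{"fn": "carry_out", "kwargs": {"rows": [[[0, 0, -40], [0, 0, 0], 1], [[0, 0, -80], [0, 0, 0], 1], [[0, 0, -100], [0, 0, 0], 1], [[0, 0, -100], [0, 0, 0], 1], [[0, 0, -100], [0, 0, 0], 1]]}}

```text
t: 11.37
ee_pos: [453.7, 363.4, 372.9]
ee_rot: [0.608, 0.794, 0.001, 0.001]
ft_force: [-0.9, 0.0, -1.7]
gripper_width: 0.175
grip_force: 30.0
```

```bash
cat >> ru.py <<'E'
def rheld(fn=None,h=192.0):
    im,s=grab('wrist',fn); K,d,_,_=cam('wrist',s); T=np.array(env.camera_info('wrist')['tool_from_camera']); C=(K,d,T[:3,:3],T[:3,3])
    hsv=cv2.cvtColor(im,cv2.COLOR_RGB2HSV); m=cv2.inRange(hsv,(20,110,50),(35,255,255))
    n,l,st,ce=cv2.connectedComponentsWithStats(m); i=1+np.argmax(st[1:,4]); print(st[i])
    w=ray(np.argwhere(l==i)[:,::-1],h-6,C)[:,:2]
    print('tool x ext',w[:,0].min(),w[:,0].max())
    for lo in range(20,101,10):
        q=w[abs(w[:,0]-lo)<3]
        if len(q): print(lo,q[:,1].min().round(1),q[:,1].max().round(1),q[:,1].mean().round(1))
    # hole: inner contour
    cs,hi=cv2.findContours((l==i).astype(np.uint8),cv2.RETR_CCOMP,cv2.CHAIN_APPROX_NONE)
    for c,hh in zip(cs,hi[0]):
        if hh[3]>=0 and cv2.contourArea(c)>40:
            mo=cv2.moments(c); p=(mo['m10']/mo['m00'],mo['m01']/mo['m00']); print('hole px',p,cv2.contourArea(c),ray([p],h-6,C))
    print('ee',s['ee_pos'],toolyaw(s),s['t'],s['grip_force'],s['gripper_width'])
E
python3 -c "
from ru import *
rheld('w7.png')"
```

```text
[  260    31   112   246 17756]
tool x ext -10.965936209767946 106.82818601733068
20 -23.6 24.3 0.2
30 -23.7 24.3 0.2
40 -23.8 24.1 0.2
50 -23.9 24.2 0.0
60 -23.8 24.3 0.2
70 -23.8 24.3 0.2
80 -23.8 24.3 0.2
90 -23.8 24.3 0.3
100 -23.8 24.3 0.3
hole px (354.3, 209.70333333333332) 50.0 [[ 26.00152979  19.24175703 186.        ]]
hole px (357.0, 111.0) 42.0 [[ 73.64789999  19.00159745 186.        ]]
hole px (275.0, 111.0) 42.0 [[ 73.69505238 -18.55409055 186.        ]]
hole px (315.9883401920439, 66.59670781893004) 729.0 [[ 92.62586857   0.2481034  186.        ]]
ee [453.70769404 363.43220453 372.85461643] 15.108351927799312 11.3667 29.996033012866974 0.1754099166626243
```

```bash
python3 -c "
from ru import *
plan((568.8,31,360,76.5))"
```

```text
[-175.3, 12.4, 5.8] [-0.0, 0.0, -0.536]
   [-157.0, -78.9, 5.7] [-0.0, 0.0, -0.536]
--
```

{"fn": "carry_out", "kwargs": {"rows": [[[-175.3, 12.4, 6], [0, 0, -0.536], 1], [[-175.3, 12.4, 6], [0, 0, -0.536], 1], [[-175.3, 12.4, 6], [0, 0, -0.536], 1], [[-175.3, 12.4, 6], [0, 0, -0.536], 1], [[-175.3, 12.4, 6], [0, 0, -0.536], 1]]}}

```text
t: 11.83
ee_pos: [513.2, 190.7, 362.9]
ee_rot: [0.376, 0.927, -0.003, -0.001]
ft_force: [0.1, -0.3, -0.8]
gripper_width: 0.184
grip_force: 30.0
```

{"fn": "carry_out", "kwargs": {"rows": [[[-157, -79, 6], [0, 0, -0.536], 1], [[-157, -79, 6], [0, 0, -0.536], 1], [[-157, -79, 6], [0, 0, -0.536], 1], [[-157, -79, 6], [0, 0, -0.536], 1], [[-157, -79, 6], [0, 0, -0.536], 1]]}}

```text
t: 12.25
ee_pos: [570.3, 23.3, 356.6]
ee_rot: [0.117, 0.993, -0.002, -0.002]
ft_force: [0.5, -0.5, -1.2]
gripper_width: 0.18
grip_force: 30.0
```

{"fn": "carry_out", "kwargs": {"rows": [[[0, 0, 0], [0, 0, 0], 1], [[0, 0, 0], [0, 0, 0], 1], [[0, 0, 0], [0, 0, 0], 1]]}}

```text
t: 12.5
ee_pos: [568.3, 32.8, 359.0]
ee_rot: [0.117, 0.993, 0.0, -0.001]
ft_force: [-0.1, 0.6, -1.3]
gripper_width: 0.179
grip_force: 30.0
```

```bash
python3 -c "
from ru import *
rheld('w8.png')
im,s=grab('wrist');C=cam('wrist',s)
hsv=cv2.cvtColor(im,cv2.COLOR_RGB2HSV); m=cv2.inRange(hsv,(105,140,60),(128,255,255)); m[300:]=0
w=ray(np.argwhere(m>0)[:,::-1],58,C)[:,:2];w=w[np.hypot(*(w-[560,33]).T)<165];print(cv2.minAreaRect(w.astype(np.float32)))
plan((568.8,31,270,76.5))"
```

```text
[  260    31   112   248 18103]
tool x ext -12.487604582553757 106.45504486119465
20 -24.4 24.2 -0.2
30 -24.4 24.2 -0.2
40 -24.0 24.3 0.1
50 -24.4 24.2 -0.3
60 -24.5 24.3 -0.2
70 -24.5 24.3 -0.3
80 -24.4 24.3 -0.1
90 -24.5 24.4 -0.1
100 -24.4 24.1 -0.0
hole px (357.0, 110.5) 64.0 [[ 73.49944358  18.75761608 186.        ]]
hole px (275.9616519174041, 110.62536873156341) 56.5 [[ 73.49187211 -18.34611756 186.        ]]
hole px (316.11241110346407, 66.42991511814635) 726.5 [[9.23246933e+01 6.45603175e-02 1.86000000e+02]]
ee [568.284697    32.75501775 358.99103221] 76.57394583107879 12.5 29.996203780174255 0.1788210777717738
((558.294921875, 34.14319610595703), (218.14669799804688, 212.5690460205078), 76.51935577392578)
   [-1.0, -2.2, 89.7] [0.0, -0.001, 0.003]
--
```

{"fn": "carry_out", "kwargs": {"rows": [[[-1, -1.8, 30], [0, 0, 0], 1], [[-1, -1.8, 60], [0, 0, 0], 1], [[-1, -1.8, 90], [0, 0, 0], 1], [[-1, -1.8, 100], [0, 0, 0], 1], [[-1, -1.8, 100], [0, 0, 0], 1]]}}

```text
t: 13.02
ee_pos: [568.4, 30.4, 257.9]
ee_rot: [0.116, 0.993, -0.0, -0.002]
ft_force: [0.4, -0.8, -0.8]
gripper_width: 0.181
grip_force: 30.0
```

{"fn": "carry_out", "kwargs": {"rows": [[[0, 0, 0], [0, 0, 0], 1], [[0, 0, 0], [0, 0, 0], 1], [[0, 0, 0], [0, 0, 0], 1], [[0, 0, 0], [0, 0, 0], 1]]}}

```text
t: 13.35
ee_pos: [570.0, 29.6, 261.5]
ee_rot: [0.117, 0.993, 0.0, 0.001]
ft_force: [0.7, -0.1, -1.3]
gripper_width: 0.181
grip_force: 30.0
```

```bash
python3 -c "
from ru import *
im,s=grab('wrist','w9.png');C=cam('wrist',s);print(s['ee_pos'],toolyaw(s))
plan((569,31.2,236,76.5))
"
```

```text
[570.01158197  29.62657652 261.52533987] 76.54114519356162
   [1.3, 1.5, 25.3] [0.0, 0.002, 0.001]
--
```

View pics/w9.png

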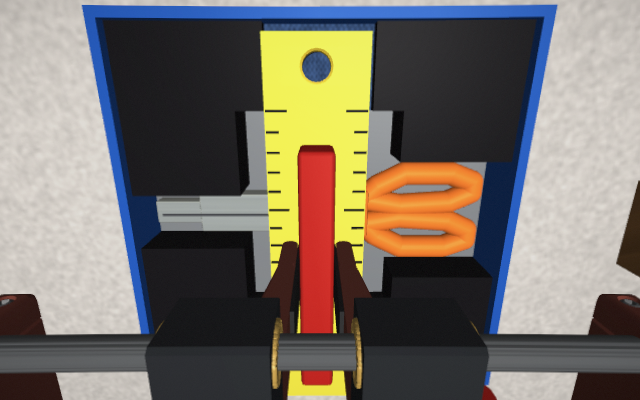

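The rule is over its recess with its hole at (316,66). It needs about 1.5 mm towards the image's right, which agrees with the computed shift. Lowering.

{"fn": "carry_out", "kwargs": {"rows": [[[1, 1.5, 5], [0, 0, 0], 1], [[1, 1.5, 10], [0, 0, 0], 1], [[1, 1.5, 15], [0, 0, 0], 1], [[1, 1.5, 15], [0, 0, 0], 1], [[1, 1.5, 15], [0, 0, 0], 1]]}}

```text
t: 13.82
ee_pos: [568.7, 31.1, 244.4]
ee_rot: [0.117, 0.993, -0.0, -0.001]
ft_force: [0.0, 0.5, -1.1]
gripper_width: 0.179
grip_force: 30.0
```

{"fn": "carry_out", "kwargs": {"rows": [[[0, 0, 3], [0, 0, 0], 1], [[0, 0, 6], [0, 0, 0], 1], [[0, 0, 9], [0, 0, 0], 1], [[0, 0, 11], [0, 0, 0], 1], [[0, 0, 11], [0, 0, 0], 1]]}}

```text
t: 14.23
ee_pos: [569.0, 31.4, 235.8]
ee_rot: [0.117, 0.993, -0.001, 0.0]
ft_force: [-5.9, -2.3, 18.9]
gripper_width: 0.178
grip_force: 30.0
```

{"fn": "carry_out", "kwargs": {"rows": [[[0, 0, 0], [0, 0, 0], 1], [[0, 0, 0], [0, 0, 0], 1]]}}

```text
t: 14.4
ee_pos: [569.0, 31.4, 235.8]
ee_rot: [0.117, 0.993, -0.001, 0.001]
ft_force: [-7.1, -2.0, 17.8]
gripper_width: 0.181
grip_force: 30.0
```

{"fn": "carry_out", "kwargs": {"rows": [[[0, 0, -1], [0, 0, 0], 1], [[0, 0, -1], [0, 0, 0], 0.6], [[0, 0, -1], [0, 0, 0], 0.6], [[0, 0, -1], [0, 0, 0], 0.6], [[0, 0, -1], [0, 0, 0], 0.6]]}}

```text
t: 14.82
ee_pos: [568.9, 31.1, 234.8]
ee_rot: [0.117, 0.993, 0.0, -0.0]
ft_force: [0.1, 0.4, -0.0]
gripper_width: 0.393
grip_force: 0.0
```

{"fn": "carry_out", "kwargs": {"rows": [[[0, 0, 0], [0, 0, 0], 0.6], [[0, 0, -20], [0, 0, 0], 0.6], [[0, 0, -60], [0, 0, 0], 0.5], [[0, 0, -100], [0, 0, 0], 0.5], [[0, 0, -130], [0, 0, 0], 0.5]]}}

```text
t: 15.23
ee_pos: [569.0, 31.6, 367.7]
ee_rot: [0.117, 0.993, 0.0, 0.001]
ft_force: [0.9, 0.7, -0.1]
gripper_width: 0.501
grip_force: 0.0
```

{"fn": "carry_out", "kwargs": {"rows": [[[0, 0, 0], [0, 0, 0], 0.5], [[0, 0, 0], [0, 0, 0], 0.5], [[0, 0, 0], [0, 0, 0], 0.5], [[0, 0, 0], [0, 0, 0], 0.5]]}}

```text
t: 15.57
ee_pos: [568.5, 30.8, 363.6]
ee_rot: [0.117, 0.993, -0.0, -0.001]
ft_force: [-0.2, 0.2, 0.8]
gripper_width: 0.5
grip_force: 0.0
```

```bash
cat >> ru.py <<'E'
def rtray(fn,tc=(560.6,33.3),ya=-13.5):
    im,s=grab('wrist',fn);C=cam('wrist',s); hsv=cv2.cvtColor(im,cv2.COLOR_RGB2HSV); m=cv2.inRange(hsv,(20,110,50),(35,255,255))
    n,l,st,ce=cv2.connectedComponentsWithStats(m); i=1+np.argmax(st[1:,4])
    a=np.radians(ya); B=np.array([[np.cos(a),np.sin(a)],[-np.sin(a),np.cos(a)]])
    q=(ray(np.argwhere(l==i)[:,::-1],50,C)[:,:2]-tc)@B.T; print('x ext',q[:,0].min(),q[:,0].max())
    for lo in range(-95,90,20):
        k=q[abs(q[:,0]-lo)<3]
        if len(k): print(lo,k[:,1].min().round(1),k[:,1].max().round(1))
    cs,hi=cv2.findContours((l==i).astype(np.uint8),cv2.RETR_CCOMP,cv2.CHAIN_APPROX_NONE)
    for c,hh in zip(cs,hi[0]):
        if hh[3]>=0 and cv2.contourArea(c)>100:
            mo=cv2.moments(c); p=(mo['m10']/mo['m00'],mo['m01']/mo['m00']); h=ray([p],50,C)[0]; print('hole',p,cv2.contourArea(c),h,(h[:2]-tc)@B.T)
    print('ee',s['ee_pos'],toolyaw(s),s['t'])
E
python3 -c "
from ru import *
rtray('w10.png')
plan((640,277,400,80))"
```

```text
x ext -97.69989933787133 98.22197490132855
-95 -23.6 24.0
-75 -24.0 23.8
-55 -23.8 23.5
-35 -23.5 24.0
-15 -23.9 24.5
5 -23.5 24.1
25 -24.0 23.7
45 -23.5 24.1
65 -24.0 23.6
85 -23.5 24.0
hole (317.350047998193, 194.49568016262918) 2951.5 [571.03350722  30.94122145  50.        ] [10.6958745   0.14204858]
hole (317.29175329175325, 79.22383922383922) 240.5 [479.24902401  52.90396606  50.        ] [-8.36796970e+01  7.12987244e-02]
ee [568.51532413  30.76023249 363.5626438 ] 76.54127652753964 15.5667
   [-6.1, 128.0, -18.3] [-0.0, -0.001, -0.03]
   [-10.0, 127.8, -18.3] [-0.0, -0.001, -0.03]
--
```

```bash
python3 -c "
from ru import *
plan((718,258,410,76.5))"
```

```text
[-46.2, 127.8, -23.4] [-0.0, -0.001, 0.0]
   [-46.2, 127.8, -23.3] [-0.0, -0.001, 0.0]
--
```

{"fn": "carry_out", "kwargs": {"rows": [[[-46, 128, -23], [0, 0, 0], 0.3], [[-46, 128, -23], [0, 0, 0], 0.3], [[-46, 128, -23], [0, 0, 0], 0.3], [[-46, 128, -23], [0, 0, 0], 0.3], [[-92, 256, -46], [0, 0, 0], 0.3]]}}

```text
t: 16.03
ee_pos: [666.1, 177.6, 392.5]
ee_rot: [0.118, 0.993, -0.002, -0.002]
ft_force: [2.4, -0.7, 0.4]
gripper_width: 0.703
grip_force: 0.0
```

{"fn": "carry_out", "kwargs": {"rows": [[[-35, 97, -17], [0, 0, 0], 0.3], [[-35, 97, -17], [0, 0, 0], 0.3], [[-35, 97, -17], [0, 0, 0], 0.3], [[-35, 97, -17], [0, 0, 0], 0.3], [[-35, 97, -17], [0, 0, 0], 0.3]]}}

```text
t: 16.45
ee_pos: [722.2, 267.5, 409.5]
ee_rot: [0.116, 0.993, -0.0, -0.001]
ft_force: [-0.2, -0.5, 0.3]
gripper_width: 0.702
grip_force: 0.0
```

{"fn": "carry_out", "kwargs": {"rows": [[[0, 0, 0], [0, 0, 0], 0.3], [[0, 0, 0], [0, 0, 0], 0.3], [[0, 0, 0], [0, 0, 0], 0.3]]}}

```text
t: 16.7
ee_pos: [722.7, 263.7, 411.8]
ee_rot: [0.118, 0.993, -0.001, 0.0]
ft_force: [1.0, -0.1, -0.8]
gripper_width: 0.704
grip_force: 0.0
```

```bash
cat > aw.py <<'E'
from ru import *
def awl(fn):
    im,s=grab('wrist',fn);C=cam('wrist',s); hsv=cv2.cvtColor(im,cv2.COLOR_RGB2HSV)
    m=cv2.inRange(hsv,(45,100,30),(85,255,255)); n,l,st,ce=cv2.connectedComponentsWithStats(m)
    for i in range(1,n):
        if st[i,4]>200: print(st[i],ce[i],ray([ce[i]],130,C))
    m=cv2.inRange(hsv,(5,60,30),(22,255,255)); n,l,st,ce=cv2.connectedComponentsWithStats(m)
    for i in range(1,n):
        if st[i,4]>500: print('brown',st[i],ce[i],cv2.minAreaRect(ray(np.argwhere(l==i)[:,::-1],60,C)[:,:2].astype(np.float32)))
    print('ee',s['ee_pos'],toolyaw(s),s['t'],'cam',C[3])
E
python3 -c "
from aw import *
awl('w11.png')"
```

```text
[ 288   69   36   38 1102] [305.55263158  87.81125227] [[638.7466457  275.95772151 130.        ]]
[283 172  43  25 298] [305.90939597 179.41610738] [[703.27930491 259.95133942 130.        ]]
brown [  52   31   90   71 4627] [99.21417765 65.5128593 ] ((578.3179931640625, 100.4415283203125), (71.04483032226562, 57.003387451171875), 76.72967529296875)
brown [ 410   32  110   69 6729] [463.62639322  65.9193045 ] ((653.6807250976562, 412.79925537109375), (88.03116607666016, 54.738162994384766), 74.68977355957031)
brown [ 271   50   74   76 4242] [308.74823197  87.14026403] ((638.7322998046875, 275.9742431640625), (64.24808502197266, 63.80246353149414), 76.55387115478516)
brown [ 162  241   89  149 2389] [198.17664295 320.30347426] ((845.9539794921875, 106.7326889038086), (49.67753982543945, 212.2879638671875), 38.81235885620117)
brown [ 383  241   60   93 1258] [415.18203498 292.74006359] ((861.7304077148438, 339.9556579589844), (125.84486389160156, 35.27585220336914), 8.980887413024902)
brown [  0 295  45  40 624] [ 20.08012821 319.33173077] ((791.8452758789062, -84.58451843261719), (47.09341812133789, 48.782684326171875), 75.59878540039062)
brown [ 442  318   30   72 1058] [459.6294896  353.99243856] ((957.37939453125, 371.4071044921875), (27.952096939086914, 100.67179870605469), 89.00665283203125)
ee [722.68017764 263.67405836 411.82498873] 76.44356760815465 16.7 cam [643.54773728 282.75375605 392.66150924]
```

```bash
python3 -c "
from aw import *
plan((638.7,276,340,76.5))"
```

```text
[84.5, -7.8, 72.0] [-0.001, 0.0, -0.001]
--
```

{"fn": "carry_out", "kwargs": {"rows": [[[84.5, -7.8, 72], [0, 0, 0], 0.35], [[84.5, -7.8, 72], [0, 0, 0], 0.35], [[84.5, -7.8, 72], [0, 0, 0], 0.35], [[84.5, -7.8, 72], [0, 0, 0], 0.35]]}}

```text
t: 17.08
ee_pos: [633.6, 277.4, 336.4]
ee_rot: [0.115, 0.993, -0.002, -0.003]
ft_force: [0.4, 0.5, -0.1]
gripper_width: 0.654
grip_force: 0.0
```

{"fn": "carry_out", "kwargs": {"rows": [[[0, 0, 0], [0, 0, 0], 0.35], [[0, 0, 0], [0, 0, 0], 0.35], [[0, 0, 0], [0, 0, 0], 0.35], [[0, 0, 0], [0, 0, 0], 0.35], [[0, 0, 0], [0, 0, 0], 0.35]]}}

```text
t: 17.5
ee_pos: [639.3, 277.3, 340.6]
ee_rot: [0.118, 0.993, 0.0, 0.0]
ft_force: [1.2, -0.2, 0.4]
gripper_width: 0.65
grip_force: 0.0
```

```bash
python3 -c "
from aw import *
awl('w12.png')
plan((638.7,276,266,76.5))"
```

```text
[ 291  189   45   69 2413] [313.46871115 224.71570659] [[631.15360612 277.84643273 130.        ]]
[285 273  49  38 958] [309.40709812 287.41649269] [[670.52078258 265.66111497 130.        ]]
brown [ 428  129  129   76 8528] [490.36045966 165.87488274] ((643.5933227539062, 410.5187683105469), (88.24606323242188, 55.3419075012207), 74.70382690429688)
brown [  17  132  103   74 5551] [ 71.59376689 168.65789948] ((570.9913330078125, 103.32136535644531), (68.6296615600586, 55.56605529785156), 76.40257263183594)
brown [ 271  150   86   92 5600] [313.96517857 187.42517857] ((634.8745727539062, 276.80975341796875), (64.36231231689453, 73.17119598388672), 77.08218383789062)
brown [ 383  245   78  145 1734] [432.07785467 331.05997693] ((767.4315185546875, 341.70428466796875), (157.59426879882812, 38.02435302734375), 22.784950256347656)
brown [ 172  281   69  109 1614] [195.64560099 337.9826518 ] ((733.0045776367188, 150.26837158203125), (35.552757263183594, 127.45225524902344), 42.53094482421875)
brown [  0 373  48  27 700] [ 21.25857143 386.41428571] ((746.0533447265625, -23.361473083496094), (42.513526916503906, 29.23932456970215), 75.1064224243164)
ee [639.32170611 277.33789512 340.59628962] 76.48237017125744 17.5 cam [560.19867343 296.39924032 321.37570668]
   [0.1, -1.5, 74.4] [0.001, 0.001, 0.0]
--
```

{"fn": "carry_out", "kwargs": {"rows": [[[0, -1, 20], [0, 0, 0], 0.35], [[0, -1, 40], [0, 0, 0], 0.35], [[0, -1, 60], [0, 0, 0], 0.35], [[0, -1, 74], [0, 0, 0], 0.35], [[0, -1, 74], [0, 0, 0], 0.35]]}}

```text
t: 17.97
ee_pos: [637.8, 275.8, 262.6]
ee_rot: [0.117, 0.993, -0.001, -0.002]
ft_force: [0.2, -0.3, -0.4]
gripper_width: 0.649
grip_force: 0.0
```

{"fn": "carry_out", "kwargs": {"rows": [[[0, 0, 0], [0, 0, 0], 0.4], [[0, 0, 0], [0, 0, 0], 0.5], [[0, 0, 0], [0, 0, 0], 0.6], [[0, 0, 0], [0, 0, 0], 1], [[0, 0, 0], [0, 0, 0], 1]], "newtons": 30}}

```text
t: 18.38
ee_pos: [638.5, 276.7, 267.0]
ee_rot: [0.117, 0.993, 0.0, 0.001]
ft_force: [0.4, 0.4, 1.1]
gripper_width: 0.334
grip_force: 0.0
```

{"fn": "carry_out", "kwargs": {"rows": [[[0, 0, 0], [0, 0, 0], 1], [[0, 0, 0], [0, 0, 0], 1], [[0, 0, 0], [0, 0, 0], 1], [[0, 0, 0], [0, 0, 0], 1]]}}

```text
t: 18.72
ee_pos: [638.5, 276.7, 266.7]
ee_rot: [0.117, 0.993, 0.0, 0.0]
ft_force: [-0.5, -0.5, 5.1]
gripper_width: 0.294
grip_force: 30.0
```

{"fn": "carry_out", "kwargs": {"rows": [[[0, 0, -10], [0, 0, 0], 1], [[0, 0, -25], [0, 0, 0], 1], [[0, 0, -45], [0, 0, 0], 1], [[0, 0, -75], [0, 0, 0], 1], [[0, 0, -105], [0, 0, 0], 1]]}}

```text
t: 19.13
ee_pos: [638.0, 276.5, 372.6]
ee_rot: [0.117, 0.993, -0.0, -0.001]
ft_force: [1.3, -0.3, -0.4]
gripper_width: 0.291
grip_force: 30.0
```

{"fn": "carry_out", "kwargs": {"rows": [[[0, 0, 0], [0, 0, 0], 1], [[0, 0, 0], [0, 0, 0], 1], [[0, 0, 0], [0, 0, 0], 1], [[0, 0, 0], [0, 0, 0], 1]]}}

```text
t: 19.47
ee_pos: [638.1, 276.2, 370.0]
ee_rot: [0.117, 0.993, -0.001, -0.001]
ft_force: [-0.4, 0.0, -0.8]
gripper_width: 0.288
grip_force: 30.0
```

```bash
python3 -c "
from aw import *
im,s=grab('wrist','w13.png'); print(s['ee_pos'],s['grip_force'],s['gripper_width'])
K,d,_,_=cam('wrist',s); T=np.array(env.camera_info('wrist')['tool_from_camera']); C=(K,d,T[:3,:3],T[:3,3])
for z in(163,185,200,203,206,220,248): print(z,proj([(0,0,z)],C).round(1))
hsv=cv2.cvtColor(im,cv2.COLOR_RGB2HSV)
for r in range(190,330,6): print(r,[tuple(hsv[r,c]) for c in range(292,344,6)])
plan((479.2,52.9,366,76.5))" | sed 's/np.uint8//g'
```

```text
[638.09320434 276.19493005 369.97330186] 29.9996614549309 0.2879870327594624
163 [[316.3 278.8]]
185 [[316.3 257.3]]
200 [[316.2 245.3]]
203 [[316.2 243.1]]
206 [[316.2 241. ]]
220 [[316.2 231.8]]
248 [[316.2 216.5]]
190 [((15), (150), (119)), ((15), (150), (121)), ((15), (148), (121)), ((15), (154), (88)), ((16), (156), (59)), ((14), (157), (52)), ((15), (150), (121)), ((15), (148), (122)), ((15), (150), (122))]
196 [((15), (151), (113)), ((15), (150), (114)), ((15), (151), (113)), ((14), (155), (69)), ((15), (159), (64)), ((14), (150), (51)), ((15), (149), (116)), ((15), (149), (115)), ((15), (151), (115))]
202 [((15), (150), (121)), ((15), (150), (122)), ((15), (150), (121)), ((15), (150), (122)), ((15), (155), (122)), ((15), (148), (122)), ((15), (150), (122)), ((15), (148), (122)), ((15), (149), (123))]
208 [((15), (149), (118)), ((15), (148), (119)), ((15), (147), (118)), ((15), (149), (120)), ((15), (150), (119)), ((15), (150), (119)), ((15), (149), (120)), ((14), (147), (120)), ((15), (149), (120))]
214 [((15), (151), (118)), ((15), (148), (119)), ((15), (150), (119)), ((15),
[... 3277 characters left out ...]
]
316 [((67), (166), (95)), ((67), (168), (137)), ((67), (167), (136)), ((67), (169), (137)), ((67), (168), (138)), ((67), (168), (138)), ((67), (169), (137)), ((67), (166), (138)), ((67), (170), (108))]
322 [((68), (174), (94)), ((67), (170), (135)), ((67), (169), (136)), ((68), (172), (135)), ((67), (168), (137)), ((67), (168), (137)), ((67), (169), (136)), ((67), (166), (137)), ((67), (168), (112))]
328 [((67), (174), (94)), ((67), (169), (134)), ((67), (168), (135)), ((67), (169), (134)), ((67), (167), (136)), ((67), (169), (136)), ((67), (170), (135)), ((67), (170), (135)), ((67), (166), (135))]
   [51.3, -127.1, 2.1] [-0.001, -0.001, 0.0]
   [51.2, -127.1, 2.0] [-0.001, -0.001, 0.0]
--
```

{"fn": "carry_out", "kwargs": {"rows": [[[102, -254, 4], [0, 0, 0], 1], [[102, -254, 4], [0, 0, 0], 1], [[102, -254, 4], [0, 0, 0], 1], [[102, -254, 4], [0, 0, 0], 1], [[102, -254, 4], [0, 0, 0], 1]]}}

```text
t: 19.93
ee_pos: [516.3, 105.1, 366.6]
ee_rot: [0.117, 0.993, -0.0, -0.001]
ft_force: [0.5, -0.6, 0.0]
gripper_width: 0.291
grip_force: 30.0
```

{"fn": "carry_out", "kwargs": {"rows": [[[28, -69, 0], [0, 0, 0], 1], [[28, -69, 0], [0, 0, 0], 1], [[28, -69, 0], [0, 0, 0], 1], [[28, -69, 0], [0, 0, 0], 1], [[28, -69, 0], [0, 0, 0], 1]]}}

```text
t: 20.35
ee_pos: [474.9, 46.2, 368.0]
ee_rot: [0.117, 0.993, 0.0, 0.0]
ft_force: [-0.1, 1.3, -0.9]
gripper_width: 0.292
grip_force: 30.0
```

{"fn": "carry_out", "kwargs": {"rows": [[[0, 0, 0], [0, 0, 0], 1], [[0, 0, 0], [0, 0, 0], 1], [[0, 0, 0], [0, 0, 0], 1], [[0, 0, 0], [0, 0, 0], 1]]}}

```text
t: 20.68
ee_pos: [474.8, 47.0, 367.8]
ee_rot: [0.116, 0.993, 0.0, -0.0]
ft_force: [0.4, -0.7, -0.3]
gripper_width: 0.294
grip_force: 30.0
```

```bash
cat >> aw.py <<'E'
def tip(fn):
    im,s=grab('wrist',fn); print('ee',s['ee_pos'],toolyaw(s),s['grip_force'],s['t'])
    K,d,_,_=cam('wrist',s); T=np.array(env.camera_info('wrist')['tool_from_camera']); C=(K,d,T[:3,:3],T[:3,3])
    print('exp tip/collar edge bot/top',proj([(0,0,248.7),(15,0,206.7),(15,0,200.7),(13,0,200.7)],C).round(1).tolist())
    hsv=cv2.cvtColor(im,cv2.COLOR_RGB2HSV)
    print([(r,)+tuple(int(v) for v in hsv[r,316]) for r in range(196,236)])
    g=cv2.inRange(hsv,(55,120,40),(80,255,255)); g[:236]=0;g[280:]=0; q=np.argwhere(g); q=q[abs(q[:,1]-316)<40]
    print('handle col centre',[(r,(q[q[:,0]==r][:,1].min()+q[q[:,0]==r][:,1].max())/2) for r in(240,250,260,270)])
    return im,s
E
python3 -c "
from aw import *
im,s=tip('w14.png')
plan((479.2,52.9,330,76.5))
C=cam('wrist',s); print('rule hole exp px',proj([(479.2,52.9,50)],C))"
```

```text
ee [474.77870001  47.03206726 367.80455773] 76.65197772987094 29.999559996358585 20.6833
exp tip/collar edge bot/top [[316.2, 216.1], [316.2, 216.0], [316.2, 219.6], [316.2, 223.1]]
[(196, 25, 188, 218), (197, 27, 185, 221), (198, 27, 181, 225), (199, 29, 178, 225), (200, 29, 178, 226), (201, 29, 178, 225), (202, 29, 177, 226), (203, 29, 178, 226), (204, 29, 178, 226), (205, 29, 179, 225), (206, 29, 179, 225), (207, 29, 179, 225), (208, 29, 178, 225), (209, 28, 179, 226), (210, 29, 177, 226), (211, 29, 179, 225), (212, 29, 179, 225), (213, 29, 179, 225), (214, 28, 170, 200), (215, 29, 83, 101), (216, 45, 13, 76), (217, 21, 43, 77), (218, 18, 141, 83), (219, 18, 160, 86), (220, 19, 162, 85), (221, 19, 158, 118), (222, 19, 156, 162), (223, 19, 156, 162), (224, 21, 149, 142), (225, 39, 127, 88), (226, 68, 173, 68), (227, 67, 169, 68), (228, 67, 167, 67), (229, 67, 164, 70), (230, 67, 166, 69), (231, 67, 169, 68), (232, 68, 170, 69), (233, 67, 173, 68), (234, 67, 170, 69), (235, 68, 174, 69)]
handle col centre [(240, np.float64(316.0)), (250, np.float64(316.0)), (260, np.float64(316.0)), (270, np.float64(316.5))]
   [-3.0, 6.9, 37.8] [0.0, -0.0, 0.002]
--
rule hole exp px [[323.58331013 193.17428039]]
```

{"fn": "carry_out", "kwargs": {"rows": [[[-3.4, 6.9, 15], [0, 0, 0], 1], [[-3.4, 6.9, 30], [0, 0, 0], 1], [[-3.4, 6.9, 45], [0, 0, 0], 1], [[-3.4, 6.9, 52], [0, 0, 0], 1], [[-3.4, 6.9, 52], [0, 0, 0], 1]]}}

```text
t: 21.15
ee_pos: [479.0, 52.0, 314.6]
ee_rot: [0.117, 0.993, -0.0, -0.001]
ft_force: [0.0, -0.2, -1.1]
gripper_width: 0.291
grip_force: 30.0
```

{"fn": "carry_out", "kwargs": {"rows": [[[0, 0, 0], [0, 0, 0], 1], [[0, 0, 0], [0, 0, 0], 1], [[0, 0, 0], [0, 0, 0], 1], [[0, 0, 0], [0, 0, 0], 1], [[0, 0, 0], [0, 0, 0], 1]]}}

```text
t: 21.57
ee_pos: [479.6, 51.9, 316.4]
ee_rot: [0.117, 0.993, -0.0, 0.0]
ft_force: [1.4, -0.8, -0.7]
gripper_width: 0.295
grip_force: 30.0
```

```bash
python3 -c "
from aw import *
im,s=grab('wrist','w15.png'); print(s['ee_pos'],toolyaw(s))
hsv=cv2.cvtColor(im,cv2.COLOR_RGB2HSV); m=cv2.inRange(hsv,(22,110,50),(35,255,255))
C=cam('wrist',s); print('hole exp',proj([(479.2,52.9,50),(479.2-6.3,52.9+1.5,50)],C).round(1).tolist())
print('rows col316',[(r,)+tuple(int(v) for v in hsv[r,316]) for r in range(186,222)])
for r in (204,208,212): print(r,[(c,int(m[r,c]>0)) for c in range(300,334)])
plan((479.7,52.8,257,76.5))"
```

```text
[479.60119654  51.93956204 316.44263153] 76.53474890620724
hole exp [[317.3, 207.0], [317.3, 198.6]]
rows col316 [(186, 108, 82, 100), (187, 26, 115, 104), (188, 25, 189, 140), (189, 27, 182, 196), (190, 29, 173, 237), (191, 29, 174, 237), (192, 29, 174, 237), (193, 29, 173, 237), (194, 29, 174, 237), (195, 29, 175, 237), (196, 29, 174, 237), (197, 29, 177, 232), (198, 26, 166, 195), (199, 39, 31, 107), (200, 109, 133, 121), (201, 109, 132, 122), (202, 109, 132, 106), (203, 109, 127, 70), (204, 108, 130, 59), (205, 108, 130, 59), (206, 108, 134, 57), (207, 110, 119, 58), (208, 108, 121, 59), (209, 109, 127, 58), (210, 109, 127, 58), (211, 109, 125, 59), (212, 105, 73, 56), (213, 25, 130, 90), (214, 25, 154, 119), (215, 28, 52, 88), (216, 45, 12, 82), (217, 21, 42, 85), (218, 19, 136, 90), (219, 19, 156, 93), (220, 19, 163, 91), (221, 19, 155, 130)]
204 [(300, 1), (301, 1), (302, 1), (303, 1), (304, 1), (305, 1), (306, 1), (307, 1), (308, 1), (309, 1), (310, 0), (311, 0), (312, 0), (313, 0), (314, 0), (315, 0), (316, 0), (317, 0), (318, 0), (319, 0), (320, 0), (321, 0), (322, 0), (323, 0), (324, 0), (325, 0), (326, 1), (327, 1), (328, 1), (329, 1), (330, 1), (331, 1), (332, 1), (333, 1)]
208 [(300, 1), (301, 1), (302, 1), (303, 1), (304, 1), (305, 1), (306, 1), (307, 1), (308, 1), (309, 1), (310, 0), (311, 0), (312, 0), (313, 0), (314, 0), (315, 0), (316, 0), (317, 0), (318, 0), (319, 0), (320, 0), (321, 0), (322, 0), (323, 0), (324, 0), (325, 1), (326, 1), (327, 1), (328, 1), (329, 1), (330, 1), (331, 1), (332, 1), (333, 1)]
212 [(300, 1), (301, 1), (302, 1), (303, 1), (304, 1), (305, 1), (306, 1), (307, 1), (308, 1), (309, 1), (310, 1), (311, 1), (312, 1), (313, 1), (314, 0), (315, 0), (316, 0), (317, 0), (318, 0), (319, 0), (320, 0), (321, 0), (322, 1), (323, 1), (324, 1), (325, 1), (326, 1), (327, 1), (328, 1), (329, 1), (330, 1), (331, 1), (332, 1), (333, 1)]
   [0.1, 0.9, 59.3] [-0.0, 0.001, 0.001]
--
```

The hole is at (317.5,206), which agrees with the prediction. Lowering in steps.

{"fn": "carry_out", "kwargs": {"rows": [[[0, 0.9, 7], [0, 0, 0], 1], [[0, 0.9, 14], [0, 0, 0], 1], [[0, 0.9, 21], [0, 0, 0], 1], [[0, 0.9, 28], [0, 0, 0], 1], [[0, 0.9, 28], [0, 0, 0], 1]]}}

```text
t: 22.03
ee_pos: [479.1, 52.6, 286.2]
ee_rot: [0.117, 0.993, -0.0, -0.001]
ft_force: [-0.1, -0.3, -0.7]
gripper_width: 0.292
grip_force: 30.0
```

{"fn": "carry_out", "kwargs": {"rows": [[[0, 0, 0], [0, 0, 0], 1], [[0, 0, 0], [0, 0, 0], 1]]}}

```text
t: 22.2
ee_pos: [479.7, 53.0, 287.9]
ee_rot: [0.117, 0.993, 0.0, -0.0]
ft_force: [-0.2, 0.3, -1.7]
gripper_width: 0.293
grip_force: 30.0
```

Tip at about 39 mm with no contact force, so it has entered the hole. Continuing.

{"fn": "carry_out", "kwargs": {"rows": [[[0, 0, 6], [0, 0, 0], 1], [[0, 0, 12], [0, 0, 0], 1], [[0, 0, 18], [0, 0, 0], 1], [[0, 0, 24], [0, 0, 0], 1], [[0, 0, 26], [0, 0, 0], 1]]}}

```text
t: 22.62
ee_pos: [479.4, 52.7, 260.8]
ee_rot: [0.117, 0.993, -0.0, -0.001]
ft_force: [-0.7, -0.3, -0.5]
gripper_width: 0.295
grip_force: 30.0
```

{"fn": "carry_out", "kwargs": {"rows": [[[0, 0, 2], [0, 0, 0], 1], [[0, 0, 4], [0, 0, 0], 1], [[0, 0, 5], [0, 0, 0], 1], [[0, 0, 5], [0, 0, 0], 1], [[0, 0, 5], [0, 0, 0], 1]]}}

```text
t: 23.03
ee_pos: [479.7, 52.9, 257.0]
ee_rot: [0.117, 0.993, 0.0, 0.0]
ft_force: [-0.6, 0.2, -0.2]
gripper_width: 0.294
grip_force: 30.0
```

{"fn": "carry_out", "kwargs": {"rows": [[[0, 0, 1], [0, 0, 0], 1], [[0, 0, 2], [0, 0, 0], 1], [[0, 0, 2], [0, 0, 0], 1], [[0, 0, 2], [0, 0, 0], 1]]}}

```text
t: 23.37
ee_pos: [479.8, 53.2, 256.6]
ee_rot: [0.117, 0.993, -0.001, 0.001]
ft_force: [-6.1, -2.8, 20.2]
gripper_width: 0.295
grip_force: 30.0
```

The collar is on the rule (20 N at the expected height). Releasing and retreating.

{"fn": "carry_out", "kwargs": {"rows": [[[0, 0, -0.5], [0, 0, 0], 1], [[0, 0, -0.5], [0, 0, 0], 0.4], [[0, 0, -0.5], [0, 0, 0], 0.4], [[0, 0, -0.5], [0, 0, 0], 0.4], [[0, 0, -0.5], [0, 0, 0], 0.4]]}}

```text
t: 23.78
ee_pos: [479.7, 52.8, 255.4]
ee_rot: [0.117, 0.993, 0.0, -0.0]
ft_force: [-0.7, 0.3, -0.1]
gripper_width: 0.553
grip_force: 0.0
```

{"fn": "carry_out", "kwargs": {"rows": [[[0, 0, 0], [0, 0, 0], 0.4], [[0, 0, 0], [0, 0, 0], 0.4], [[0, 0, -25], [0, 0, 0], 0.4], [[0, 0, -60], [0, 0, 0], 0.4], [[0, 0, -95], [0, 0, 0], 0.4]]}}

```text
t: 24.2
ee_pos: [479.2, 53.0, 350.9]
ee_rot: [0.117, 0.993, 0.0, -0.001]
ft_force: [1.5, -0.4, -0.0]
gripper_width: 0.6
grip_force: 0.0
```

{"fn": "carry_out", "kwargs": {"rows": [[[0, 0, -40], [0, 0, 0], 0.4], [[0, 0, -40], [0, 0, 0], 0.4], [[0, 0, -40], [0, 0, 0], 0.4], [[0, 0, -40], [0, 0, 0], 0.4], [[0, 0, -40], [0, 0, 0], 0.4]]}}

```text
t: 24.62
ee_pos: [479.3, 52.5, 389.3]
ee_rot: [0.117, 0.993, -0.0, -0.001]
ft_force: [0.2, -0.4, -0.3]
gripper_width: 0.601
grip_force: 0.0
```

```bash
python3 -c "
from aw import *
im,s=grab('wrist','w16.png');C=cam('wrist',s); print(s['ee_pos'],toolyaw(s),s['t'],s['ft_force'])
hsv=cv2.cvtColor(im,cv2.COLOR_RGB2HSV)
m=cv2.inRange(hsv,(55,120,40),(80,255,255)); n,l,st,ce=cv2.connectedComponentsWithStats(m); i=1+np.argmax(st[1:,4]); print('green',st[i],ce[i])
print('exp dome,handle bottom',proj([(479.2,52.9,127),(479.2,52.9,90),(479.2,52.9,56)],C).round(1).tolist())
q=np.argwhere(l==i)
for r in np.unique(q[:,0])[::8]: k=q[q[:,0]==r][:,1]; print(r,k.min(),k.max())
rtray(None)"
```

```text
[479.27563267  52.46329515 389.28361107] 76.53976061644288 24.6167 [ 0.245332   -0.42872916 -0.27777517]
green [ 301  175   34   51 1367] [317.19531822 200.49743965]
exp dome,handle bottom [[317.0, 210.3], [316.9, 196.1], [316.9, 185.8]]
175 313 321
183 305 329
191 303 331
199 302 332
207 301 334
215 302 332
223 309 324
x ext -98.3942703412306 80.12678898171686
-95 -23.8 23.5
-75 -24.1 24.0
-55 -23.7 23.4
-35 -24.1 23.8
-15 -23.5 24.2
5 -23.9 23.6
25 -23.3 24.0
45 -23.6 23.3
65 -24.0 23.7
ee [479.27047809  52.57808153 389.18675782] 76.55493352526243 24.6667
```

The awl is upright at the predicted pixels, the rule has not moved, and the gripper is clear. Handing in.

```bash
python3 -c "
from rig import env
print(env.hand_in())"
```

```text
the job is handed in; nothing more can be done
None
```

The job is handed in at about 25 s; no verdict came back. The last checks showed the shears flat in their pocket, the rule in its recess over them and the awl upright with its collar on the rule, and the bystanders were not touched.

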